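Trim the tracing light's dimmer with the tuning tool

TASK

Set the tracing light's dimmer: slide the blue cover of the white control unit fully open, take the orange tuning tool out of its wooden stand, and with its blade in the slot turn the brass trimmer screw until its white pointer line points at the green flag. Then stand the tool back in the hole of its stand, down to its collar, and slide the cover fully shut. Turn the screw only with the tool, not with the fingers, do not shift the green flag, and leave the red tin, the cup and the glue jar alone.

Things in the scene. Friction and masses are not known exactly. Their poses are not given: they have to be found in the camera images.
- unit: White control unit, fixed, 120 (x) x 210 (y) x 50 mm high; origin at the centre of its underside, y along it, z up. A grey rail 10 mm wide and 12 mm high runs along each long side of its top panel and carries the blue cover. The trimmer screw is in the panel, 50 mm along -y from the unit's centre.
- cover_tab (a point): Centre of the black grip tab on the blue sliding cover: 36 (x) x 10 (y) x 26 mm high. Its top is 13 mm above this point, the cover plate it stands on (98 x 88 x 4 mm) 13 mm below, 66.5 mm over the table. Axes are the unit's; the cover slides along +y to open. Shut, the tab is straight above the screw. Take it across its 10 mm from above.
- cover (a joint): Travel of the sliding cover in m: 0 fully shut (over the trimmer), 0.09 fully open. Friction 1.5 N, stays where it is left.
- screw_top (a point): Centre of the top face of the brass trimmer screw, 59.5 mm over the table, under the cover when that is shut. The head is 24 mm across, on a black dial disc 40 mm across and 2 mm thick. An open slot 4.6 mm wide (bevelled to 8.6 at its mouth), 6 mm deep, runs right across it along this point's x. The point turns with the screw; z up.
- trimmer (a joint): Angle of the trimmer screw in rad, counter-clockwise from above positive, stops at -1.6 and 1.6; 0 when the white pointer line points along the unit's -x. Turns with 0.04 N m of friction and stays where it is left.
- pointer (a point): Outer end of the white pointer line on the black dial disc, 20.5 mm from the screw's axis along the screw's -x (in line with the slot).
- flag_tip (a point): Middle of the inner edge of the green flag (9 mm wide, 8 mm long) on the grey ring round the dial, 20.5 mm from the screw's axis. The ring is stiff and is to stay as it is. The pointer is right when its outer end meets this point.
- flag (a joint): Angle of the green flag's ring in rad, in the same sense and from the same zero as the trimmer: the trimmer is right when its angle equals this.
- tool_handle (a point): Centre of the flat orange handle of the tuning tool (about 35 g), upright in its stand, blade down. Handle 26 mm wide (x), 12 mm thick (y), 50 mm high (z). Below it a round collar 34 mm across, 6 mm thick, its underside 31 mm below this point; then a 10 mm shaft; the blade's end is 93 mm below. Blade 16 mm wide (x), 3 mm thick (y), 14 mm long. Grip across the 12 mm.
- tool_tip (a point): Middle of the end of the tool's blade, 93 mm below the handle's centre on the tool's axis; same axes as the handle.
- stand_hole (a point): Centre of the mouth of the tool's hole in the top of the wooden stand (block 70 x 70 x 75 mm, fixed, top 75 mm over the table). Round hole, 21 mm across, right through. The tool hangs in it by its collar with the blade's end 62 mm below this point; any yaw will do.
- tin: Open red tin with paper cut-outs, 90 x 140 x 36 mm, loose bystander; origin at the centre of its underside.
- cup: White cup, 72 mm across, 85 mm high, loose bystander; origin at the centre of its underside.
- glue: White glue jar with a red cap, 56 mm across, 85 mm high, loose bystander; origin at the centre of its underside.
- tool: The tuning tool as a whole; origin at the end of its blade, axes as its handle's.

How it is judged (in metres and radians):
On the way, in this order (a step that is already met when the one before it is completed fails the run):
1. the cover is slid open (value of joint cover above 0.08 m), for 0.1 s.
2. the tool is lifted out of its stand (z of tool_tip in the frame of stand_hole above 0.003 m), for 0.1 s.
3. the blade sits in the slot of the trimmer screw (horizontal distance between tool_tip and screw_top below 0.006 m and z of tool_tip in the frame of screw_top below -0.003 m), for 0.1 s.
4. with the blade still in the slot the pointer is brought to the green flag, within 4.5 mm (all of step 3 and distance between pointer and flag_tip below 0.0045 m), for 0.1 s.
5. the tool stands in its hole down to the collar, let go (horizontal distance between tool_tip and stand_hole below 0.008 m and z of tool_tip in the frame of stand_hole below -0.055 m and angle between tool_handle's own z axis and vertical below 0.12 rad and contact force between the fingers and tool below 0.05 N), for 0.2 s.
6. the cover is slid shut (value of joint cover below 0.006 m), for 0.1 s.
At the end, for the whole second after the job is handed in: The pointer's outer end is within 4.5 mm of the green flag's inner middle, the tool stands upright (within 0.12 rad) and still in the hole of its stand, tip at least 55 mm below the mouth and within 8 mm of its axis, released, and the cover is shut to within 6 mm (all of step 5 and distance between pointer and flag_tip below 0.0045 m and value of joint cover below 0.006 m and linear speed of tool below 0.02 m/s); the robot touches nothing.
It fails at once if the fingers or the arm touch the trimmer screw (contact force between any of the fingers, the arm and trimmer above 0.3 N).
It fails at once if the green flag is shifted by more than 3 mm (distance of flag_tip from where it was at the start of the episode above 0.003 m).
It fails at once if the red tin is pushed by more than 25 mm or knocked over (distance of tin from where it was at the start of the episode above 0.025 m or angle between tin's own z axis and vertical above 0.5 rad).
It fails at once if the cup is pushed by more than 25 mm or knocked over (distance of cup from where it was at the start of the episode above 0.025 m or angle between cup's own z axis and vertical above 0.5 rad).
It fails at once if the glue jar is pushed by more than 25 mm or knocked over (distance of glue from where it was at the start of the episode above 0.025 m or angle between glue's own z axis and vertical above 0.5 rad).
It also fails if it takes over 72 s, if anything falls off the work surface, if the arm or the gripper's body presses on something with over 40 N, if the wrist force passes 120 N, or if a joint passes its speed limit or range.

ROBOT

A 6-joint arm with a two-finger parallel gripper is mounted at the origin on the work surface. World frame = base frame: x ahead of the robot, y to its left, z up, the work surface at z = 0. Lengths are in mm, angles in rad, forces in N, time in s.
With the tool pointing down it reaches from about 275 to 1000 mm from the base axis. Payload 8.4 kg.
Tool frame: the origin (TCP) lies on the centre line of the jaws, within the pads' length; the fingertips stand 14 mm ahead of it and the grasp point (between the pads) lies 5 mm behind it; z points along the fingers, y is the line along which they close (so a half turn about z gives the same grasp; the last joint's range is limited). The gripper opens to 85 mm and grips with 20 to 120 N. Pads are 22 mm wide; open, the fingers measure 114 mm over their backs; the gripper's body (76 mm by 85 mm) begins 54 mm behind the grasp point. The pads swing forward as they close: fully open they stand 13 mm farther back than shut.
Start: joints at [1.252, 0.353, 1.633, -0, 1.155, -0.002], TCP at [194.703, 593.901, 245.281] pointing down, gripper open.
Joint ranges: [-2.63, 2.63], [-0.92, 2.1], [0.06, 2.66], [-1.3, 4.44], [0, 2.69], [-3.02, 3.02]. Speed limits (rad/s): [2.22, 2.22, 2.79, 3.14, 3.14, 3.14].

INTERFACE

Orientations are given as [roll, pitch, yaw] about the fixed x, y, z axes, in that order (R = Rz(yaw) Ry(pitch) Rx(roll)).
In Python, from rig import r gives the robot as it stands.
- The arm moves only by the tool step_arm, never from a script. Its argument "plan" is text: rows parted by semicolons, each of 7 numbers parted by spaces: the turn, a rotation vector about the world's x, y, z in degrees, then the shift along the world's x, y, z in mm, then the closure in counts, from 0 (fully open) to 255 (shut). In form: rx ry rz x y z hand; .... A call has 1 to 8 rows; each row is the pose to reach, as a shift and turn from the pose commanded when the call began; what a row does not reach only later rows make up. A row lasts 1/10 s, in which the tool goes at most 50 mm and 8.59 degrees, less where a joint would pass 70% of its speed; a pose out of reach is approached as far as the arm can. A call with a gripper value outside its range is refused whole. The fingers move at their own pace and stop on an object; "force" is the grip in N (left out, the last holds). Time passes only in rows, so rows that repeat a pose let the fingers close. It gives the time, the measured TCP pose, the force, the opening and the grip force at its end, in the units of the state.
- r.sense(): the state, without advancing time (a new reading comes with each control period).
- r.grab_frame(name): name is "side" or "top" or "wrist"; returns (picture, depth): 420x560x3 uint8, red, green, blue; 420x560 float32, mm along the optical axis (not along the pixel's ray), 0 where there is no reading.
- r.get_calibration(name): a dict with "K" (3x3 intrinsics, pixels), "world_from_camera" (4x4, takes a point from camera to world coordinates). Camera axes: x right, y down, z forward; pixel columns grow to the right and rows downward; lengths in mm; the calibration is good to about 2 mm. A picture is of the moment at which its call begins: read the wrist's pose just before it. get_calibration takes no time and is no camera call; for the wrist camera it gives the pose at the moment of the call.
- r.sign_off(): hands the job in; it is judged then, once.
The state is a dict: "clock": time; "qpos": joint angles; "qvel": joint speeds; "joint_efforts": joint torques, N m; "eef_pos": TCP position; "tcp_rot": TCP orientation; "contact_force": force on the tool from outside, world axes, zero at the start; "wrist_torque": the same for the moment, N m; "opening": opening from 0.0 (shut) to 1.0 (fully open); "grasp_force": force on a finger pad.
Only numpy, scipy, OpenCV 4.12 (cv2) and the standard library are available. Lean on these libraries where they do the work, as an engineer would, in place of code of your own. Each camera call takes 0.05 s, during which the arm holds its last target. There are 200 camera calls.

## Working session

There is one attempt and no reset: what is moved stays moved. The work goes in short steps, Python scripts to look and compute and a tool call to move; the robot and the scene stay as the last step left them, time stands still between calls to the robot, and variables do not carry over. Pictures are saved under pics/ and viewed, at most 10 in all, crops included, and the job is handed in when it is done.

Besides the shell and the picture viewer there is one more tool, called after "Call:" as name(argument=value, ...) on one line, values as JSON. step_arm: Moves the arm, as the interface text tells. Its arguments: {"type":"object","properties":{"plan":{"type":"string"},"force":{"type":"number"}},"required":["plan"]}

```bash
mkdir -p pics; ls
cat > h.py <<'E'
from rig import r
import numpy as np, cv2
def grab(n):
    c=r.get_calibration(n); im,d=r.grab_frame(n); return im,d,np.array(c["K"]),np.array(c["world_from_camera"])
def pts(d,K,T):
    v,u=np.mgrid[:d.shape[0],:d.shape[1]]
    P=np.stack([(u-K[0,2])/K[0,0]*d,(v-K[1,2])/K[1,1]*d,d,np.ones_like(d)],-1)
    return (P@T.T)[...,:3]
def save(n,im): cv2.imwrite("pics/"+n+".png",im[...,::-1])
def ray(u,v,z,K,T):
    d=T[:3,:3]@np.array([(u-K[0,2])/K[0,0],(v-K[1,2])/K[1,1],1]); o=T[:3,3]
    return o+d*(z-o[2])/d[2]
E
python3 - <<'E'
from h import *
print(r.sense())
for n in ("top","side"):
    im,d,K,T=grab(n); save(n,im); np.savez("/tmp/"+n,im=im,d=d,K=K,T=T); print(n,T.round(2).tolist(),K.tolist())
    P=pts(d,K,T); h=cv2.cvtColor(im,cv2.COLOR_RGB2HSV)
    for nm,lo,hi in (("blue",(100,120,50),(125,255,255)),("orange",(8,150,120),(20,255,255)),("green",(45,100,50),(85,255,255)),("red",(0,150,80),(5,255,255))):
        m=cv2.inRange(h,lo,hi); k,l,s,c=cv2.connectedComponentsWithStats(m)
        for i in range(1,k):
            if s[i,4]>40: print(nm,s[i].tolist(),np.median(P[l==i],0).round(1))
E
```

```text
pics
{'clock': 0.0, 'qpos': array([ 1.25161567e+00,  3.53641241e-01,  1.63414493e+00,  1.63365503e-05,
        1.15522679e+00, -2.41320348e-03]), 'qvel': array([-6.10267349e-06,  9.21708836e-04,  5.26231843e-05,  1.51666409e-03,
       -1.43270021e-03, -8.99231614e-06]), 'joint_efforts': array([ 1.79626106e-03, -6.05240250e+01, -3.42074239e+01,  2.04429284e-05,
        9.23693151e-03,  6.07884942e-08]), 'eef_pos': array([194.54052276, 593.45586696, 244.56137747]), 'tcp_rot': array([-3.14017239e+00, -1.83641504e-05,  2.82481859e+00]), 'contact_force': array([0.29297007, 0.32023522, 0.63037865]), 'wrist_torque': array([ 0.00644236,  0.05317765, -0.00074785]), 'grasp_force': 0.0, 'opening': 1.001311328708824}
top [[0.03, -0.98, 0.18, 463.44], [-1.0, -0.03, 0.01, 1.55], [-0.0, -0.18, -0.98, 926.79], [0.0, 0.0, 0.0, 1.0]] [[390.09219907439916, 0.0, 278.3745265128246], [0.0, 390.09219907439916, 210.1422184785984], [0.0, 0.0, 1.0]]
blue [0, 126, 75, 77, 1131] [744.6 648.7  36.6]
blue [355, 244, 44, 49, 1634] [ 494.3 -207.3   67.1]
orange [197, 163, 9, 12, 70] [726.8 201.5   5.7]
orange [480
[... 7692 characters left out ...]
e [294, 389, 16, 31, 145] [4.761e+02 3.937e+02 2.000e-01]
orange [365, 389, 18, 31, 103] [3.523e+02 3.697e+02 1.000e-01]
orange [85, 390, 16, 30, 109] [8.372e+02 4.713e+02 2.000e-01]
orange [240, 390, 27, 30, 237] [5.626e+02 4.172e+02 3.000e-01]
orange [309, 391, 24, 29, 191] [442.3 386.   -0. ]
orange [340, 396, 16, 24, 86] [3.959e+02 3.800e+02 1.000e-01]
orange [384, 397, 13, 17, 49] [ 3.244e+02  3.575e+02 -1.000e-01]
orange [421, 399, 7, 21, 53] [2.657e+02 3.463e+02 1.000e-01]
orange [486, 399, 12, 21, 104] [1.470e+02 3.246e+02 2.000e-01]
green [404, 69, 140, 124, 13360] [ 196.1 -384.     0.8]
red [214, 179, 24, 21, 398] [725.6  10.5  84.4]
red [156, 261, 61, 76, 2651] [740.9 237.5   6. ]
```

View pics/top.png

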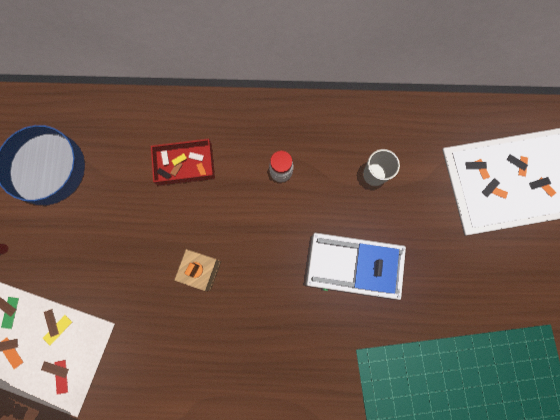

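Run:
```python
from h import *
for n in ("top","side"):
    f=np.load("/tmp/%s.npz"%n); im,d=f["im"],f["d"]; P=pts(d,f["K"],f["T"]); h=cv2.cvtColor(im,cv2.COLOR_RGB2HSV)
    near=lambda x,y,R:(np.hypot(P[...,0]-x,P[...,1]-y)<R)
    def rect(nm,m):
        q=P[m][:,:2].astype(np.float32); print(n,nm,len(q),cv2.minAreaRect(q),P[m].mean(0).round(1))
    b=cv2.inRange(h,(100,120,50),(125,255,255))>0
    rect("cover",b&near(494,-205,90)&(abs(P[...,2]-66.5)<5))
    rect("tab",near(494,-205,90)&(P[...,2]>84)&(P[...,2]<100)&(h[...,2]<90))
    rect("unit",near(494,-205,170)&(P[...,2]>42)&(P[...,2]<58))
    rect("handle",(cv2.inRange(h,(8,120,80),(22,255,255))>0)&near(480,185,40)&(P[...,2]>85))
    rect("stand",near(480,185,70)&(abs(P[...,2]-75)<5))
    rect("collar",near(480,185,40)&(P[...,2]>78)&(P[...,2]<86))
    rect("handletop",near(480,185,40)&(P[...,2]>125))
```

```text
top cover 1619 ((495.6774597167969, -208.85433959960938), (87.04561614990234, 96.2228012084961), 82.98490905761719) [ 495.2 -208.7   67.1]
top tab 60 ((495.6136474609375, -207.74452209472656), (7.810740947723389, 32.72695541381836), 83.19694519042969) [ 496.  -207.5   91.9]
top unit 2827 ((500.2760009765625, -168.86669921875), (211.0599365234375, 120.2665786743164), 83.06692504882812) [ 501.  -144.2   50.5]
top handle 120 ((481.3582458496094, 184.66050720214844), (12.748185157775879, 25.63722801208496), 63.366302490234375) [480.6 182.8 122.7]
top stand 872 ((480.7069091796875, 184.95266723632812), (71.21210479736328, 69.58515167236328), 73.34960174560547) [480.5 183.6  75.7]
top collar 116 ((481.5533447265625, 183.41293334960938), (63.56428909301758, 62.84928894042969), 84.74290466308594) [480.6 179.8  80.5]
top handletop 82 ((481.2563171386719, 184.767333984375), (12.515023231506348, 25.434757232666016), 62.293426513671875) [481.1 184.2 131.1]
side cover 913 ((495.0523681640625, -208.12237548828125), (90.58168029785156, 95.8959732055664), 83.30541229248047) [ 494.6 -203.1   66.3]
side tab 56 ((494.6763916015625, -205.7061004638672), (8.515336036682129, 30.81452751159668), 88.46585083007812) [ 495.2 -205.2   89.4]
side unit 1997 ((500.79144287109375, -168.13214111328125), (217.6357879638672, 120.17842102050781), 83.21394348144531) [ 502.4 -127.2   49.6]
side handle 208 ((481.0733337402344, 185.76419067382812), (14.412278175354004, 26.298290252685547), 64.4522705078125) [480.5 189.5 110.9]
side stand 924 ((481.3310241699219, 184.85870361328125), (72.27583312988281, 70.69511413574219), 72.92864990234375) [480.7 192.   75. ]
side collar 137 ((478.07470703125, 190.18756103515625), (60.69377517700195, 67.9345474243164), 84.40200805664062) [481.1 191.9  80.9]
side handletop 100 ((481.2513427734375, 185.8893585205078), (13.951411247253418, 25.777647018432617), 62.0218391418457) [481.1 186.2 130. ]
```

The top view shows the unit with its blue cover (tab at about px 379,268), the stand with the tool (195,270), the tin (183,162), the glue jar (281,165) and the cup (381,168). I'll go above the tab.

Call:
step_arm(plan="0 0 11 140 -370 0 0;0 0 11 140 -370 0 0;0 0 11 140 -370 0 0;0 0 11 140 -370 0 0;0 0 11 140 -370 0 0;0 0 11 140 -370 0 0;0 0 11 140 -370 0 0;0 0 11 140 -370 0 0", force=40)

```text
clock: 0.9
eef_pos: [334.8, 221.8, 245.2]
tcp_rot: [-3.141, 0.0, 3.017]
contact_force: [0.6, 0.5, -1.1]
opening: 1.002
grasp_force: 0.0
```

Call:
step_arm(plan="0 0 0 130 -360 0 0;0 0 0 130 -360 0 0;0 0 0 130 -360 0 0;0 0 0 130 -360 0 0;0 0 0 130 -360 0 0;0 0 0 130 -360 0 0;0 0 0 130 -360 0 0;0 0 0 130 -360 0 0")

```text
clock: 1.7
eef_pos: [465.3, -139.2, 245.2]
tcp_rot: [-3.141, 0.0, 3.015]
contact_force: [-0.5, 0.7, -0.3]
opening: 1.004
grasp_force: 0.0
```

Call:
step_arm(plan="0 0 0 30 -71 -60 0;0 0 0 30 -71 -60 0;0 0 0 30 -71 -60 0;0 0 0 30 -71 -60 0")

```text
clock: 2.1
eef_pos: [493.9, -207.3, 184.1]
tcp_rot: [3.141, -0.003, 3.015]
contact_force: [-1.0, 0.6, 0.2]
opening: 1.002
grasp_force: 0.0
```

Run:
```python
from h import *
s=r.sense(); print(s["eef_pos"],s["tcp_rot"],s["contact_force"])
im,d,K,T=grab("wrist"); save("w1",im); P=pts(d,K,T); h=cv2.cvtColor(im,cv2.COLOR_RGB2HSV)
m=(P[...,2]>82)&(P[...,2]<100)&(np.hypot(P[...,0]-495,P[...,1]+207)<40)
print(cv2.minAreaRect(P[m][:,:2].astype(np.float32)),P[m].mean(0))
m=(cv2.inRange(h,(100,120,50),(125,255,255))>0)&(abs(P[...,2]-66)<4); print(cv2.minAreaRect(P[m][:,:2].astype(np.float32)))
```

```text
[ 493.91239404 -207.29383132  184.08942337] [ 3.14060914e+00 -2.80998863e-03  3.01512899e+00] [-0.95494455  0.55739553  0.20868411]
((494.91851806640625, -209.1635284423828), (9.131253242492676, 35.96084213256836), 82.79269409179688) [ 493.49358063 -208.90022193   92.54365134]
((495.3014831542969, -209.7661590576172), (87.74054718017578, 97.8617172241211), 82.9457015991211)
```

View pics/w1.png

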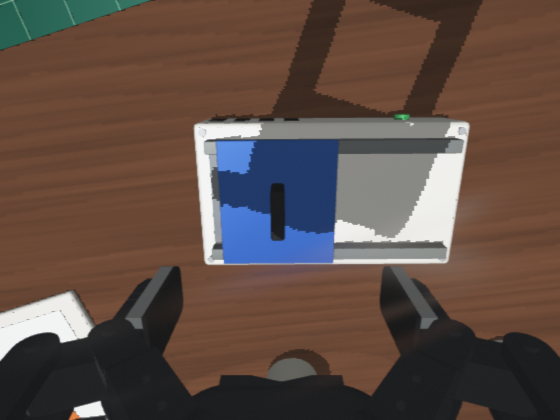

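The wrist view shows the tab centred at about px (278,212) on the blue cover, with free panel to its right (+y). The pose agrees with the first estimate, so I descend and grip.

Call:
step_arm(plan="0 0 0 0 -2 -50 0;0 0 0 0 -2 -80 0;0 0 0 0 -2 -101 0;0 0 0 0 -2 -101 0;0 0 0 0 -2 -101 255;0 0 0 0 -2 -101 255;0 0 0 0 -2 -101 255;0 0 0 0 -2 -101 255")

```text
clock: 2.95
eef_pos: [495.4, -209.3, 85.4]
tcp_rot: [-3.141, 0.002, 3.017]
contact_force: [-0.7, 0.3, -0.8]
opening: 0.33
grasp_force: 0.0
```

Call:
step_arm(plan="0 0 0 0 0 0 255;0 0 0 0 0 0 255;0 0 0 0 0 0 255;0 0 0 0 0 0 255")

```text
clock: 3.35
eef_pos: [495.0, -209.2, 84.9]
tcp_rot: [-3.141, 0.001, 3.017]
contact_force: [-1.5, 1.5, 7.2]
opening: 0.102
grasp_force: 42.2
```

Call:
step_arm(plan="0 0 0 2.4 20 0 255;0 0 0 4.9 40 0 255;0 0 0 7.3 60 0 255;0 0 0 9.2 75 0 255;0 0 0 9.8 80 0 255;0 0 0 10.2 83 0 255;0 0 0 10.2 83 0 255")

```text
clock: 4.05
eef_pos: [504.7, -129.2, 84.9]
tcp_rot: [-3.136, 0.001, 3.02]
contact_force: [-5.2, -23.5, 6.0]
opening: 0.106
grasp_force: 42.4
```

Call:
step_arm(plan="0 0 0 -0.4 -3 0 255;0 0 0 -0.4 -3 0 0;0 0 0 -0.4 -3 0 0;0 0 0 -0.4 -3 0 0;0 0 0 -0.4 -3 0 0;0 0 0 -0.4 -3 40 0;0 0 0 -0.4 -3 90 0;0 0 0 -10 -50 100 0")

```text
clock: 4.85
eef_pos: [498.4, -174.0, 189.1]
tcp_rot: [-3.142, 0.007, 3.021]
contact_force: [0.5, -1.0, -0.5]
opening: 1.003
grasp_force: 0.0
```

Call:
step_arm(plan="0 0 0 0 -40 -5 0;0 0 0 0 -40 -5 0;0 0 0 0 -40 -5 0")

```text
clock: 5.15
eef_pos: [494.6, -216.5, 179.1]
tcp_rot: [3.141, -0.0, 3.015]
contact_force: [0.0, 0.2, -0.6]
opening: 1.002
grasp_force: 0.0
```

Run:
```python
from h import *
s=r.sense(); print(s["eef_pos"],s["tcp_rot"],s["contact_force"])
im,d,K,T=grab("wrist"); np.savez("/tmp/w2",im=im,d=d,K=K,T=T); P=pts(d,K,T); h=cv2.cvtColor(im,cv2.COLOR_RGB2HSV)
m=(P[...,2]>82)&(P[...,2]<100)&(h[...,2]<90)&(np.hypot(P[...,0]-505,P[...,1]+130)<40); print("tab",P[m].mean(0))
near=np.hypot(P[...,0]-494,P[...,1]+218)<45
for nm,lo,hi in (("brass",(15,70,60),(35,255,255)),("green",(45,100,50),(85,255,255))):
    q=(cv2.inRange(h,lo,hi)>0)&near; v,u=np.nonzero(q); print(nm,q.sum(),u.mean(),v.mean(),cv2.minAreaRect(P[q][:,:2].astype(np.float32)),P[q].mean(0))
v,u=np.nonzero(near); c=im[v.min():v.max(),u.min():u.max()]; print(u.min(),v.min()); save("w2",cv2.resize(c,None,fx=5,fy=5,interpolation=cv2.INTER_NEAREST)[:600,:800])
```

```text
[ 494.55485303 -216.53064028  179.06468717] [ 3.14123896e+00 -4.67098970e-04  3.01497904e+00] [ 0.00598614  0.20284386 -0.59154736]
tab [ 502.56757948 -130.99982162   91.06419646]
brass 808 277.66336633663366 200.63366336633663 ((495.86712646484375, -218.52540588378906), (25.9051456451416, 27.732423782348633), 45.697105407714844) [ 493.91306309 -218.31355868   58.70246451]
green 126 280.4761904761905 166.85714285714286 ((469.54119873046875, -213.0212860107422), (8.335359573364258, 8.418355941772461), 82.9094009399414) [ 469.13806516 -212.97611847   54.02051718]
101 143
```

View pics/w2.png

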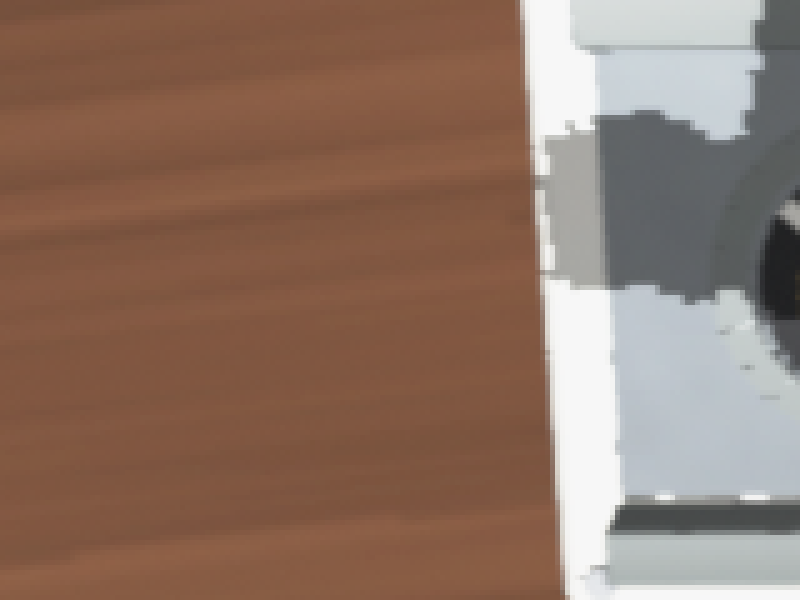

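The crop missed the dial: the white pointer end shows at its right edge, about px (259,185). I'll crop again from the saved frame.

Run:
```python
from h import *
f=np.load("/tmp/w2.npz"); im,d,K,T=[f[k] for k in ("im","d","K","T")]; P=pts(d,K,T)
save("w2b",cv2.resize(im[155:240,230:330],None,fx=7,fy=7,interpolation=cv2.INTER_CUBIC))
h=cv2.cvtColor(im,cv2.COLOR_RGB2HSV); near=np.hypot(P[...,0]-494.2,P[...,1]+218.2)
m=(h[...,1]<50)&(h[...,2]>110)&(near<20.5); v,u=np.nonzero(m); print("white",len(u),u.mean(),v.mean(),P[m].mean(0))
m=(h[...,2]<75)&(near<24)&(P[...,2]<57)&(P[...,2]>50); v,u=np.nonzero(m); print("dial",cv2.minEnclosingCircle(np.float32(P[m][:,:2])))
```

```text
white 51 262.6470588235294 191.58823529411765 [ 486.93064673 -229.10337561   53.2864062 ]
dial ((494.2313232421875, -218.1241912841797), 20.12728500366211)
```

View pics/w2b.png

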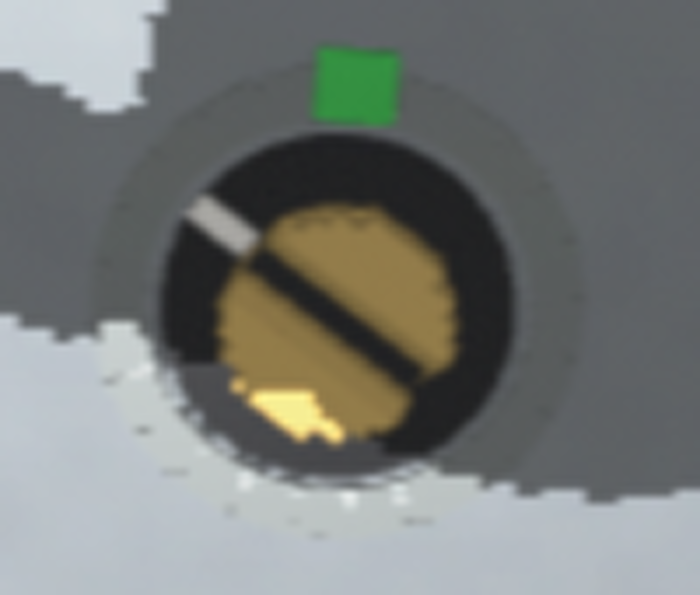

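The dial is clear now: green flag at about px (281,167), white pointer end at (258,185), slot in line with it from about (266,191) to (289,209).

Run:
```python
from h import *
f=np.load("/tmp/w2.npz"); im,d,K,T=[f[k] for k in ("im","d","K","T")]
q=lambda x,y,z: ray(230+x/7-.5,155+y/7-.5,z,K,T)[:2]
a,b=q(255,258,58),q(415,375,58); print("slot",a,b,(a+b)/2,np.degrees(np.arctan2(*(a-b)[::-1])))
c=np.array([494.2,-218.2])
for nm,x,y in(("pout",197,208),("pin",245,240),("flagin",357,122),("flagout",358,50)):
    p=q(x,y,53.5); print(nm,p,np.hypot(*(p-c)),np.degrees(np.arctan2(*(p-c)[::-1]))%360)
```

```text
slot [ 485.64112721 -226.19888566] [ 501.12473492 -210.60179313] [ 493.38293106 -218.4003394 ] -134.79079710541308
pout [ 480.45522966 -232.07109741] 19.527571662586226 225.2620941607368
pin [ 484.72030788 -227.36729408] 13.18726065334417 224.0401979733861
flagin [ 473.12297684 -213.46590305] 21.602142933525162 167.34092112161184
flagout [ 465.30783614 -212.36025349] 29.476427389674367 168.57320124061812
```

Call:
step_arm(plan="0 0 -20.5 -7 200 30 0;0 0 -20.5 -7 200 30 0;0 0 -20.5 -7 200 30 0;0 0 -20.5 -7 200 30 0;0 0 -20.5 -13 390 30 0;0 0 -20.5 -13 390 30 0;0 0 -20.5 -13 390 30 0;0 0 -20.5 -13 390 30 0")

```text
clock: 6.0
eef_pos: [480.5, 177.0, 209.2]
tcp_rot: [-3.141, -0.0, 2.661]
contact_force: [0.9, -0.0, 0.8]
opening: 0.999
grasp_force: 0.0
```

Call:
step_arm(plan="0 0 0 0 12 0 0;0 0 0 0 12 0 0;0 0 0 0 12 0 0")

```text
clock: 6.3
eef_pos: [481.2, 185.7, 208.9]
tcp_rot: [-3.14, -0.001, 2.661]
contact_force: [-0.4, -1.4, -1.2]
opening: 1.002
grasp_force: 0.0
```

Run:
```python
from h import *
s=r.sense(); print(s["eef_pos"],s["tcp_rot"],s["qpos"])
R=s["tcp_rot"][2]; print("ydir",np.degrees(np.arctan2(-np.cos(R),np.sin(R))))
im,d,K,T=grab("wrist"); P=pts(d,K,T); h=cv2.cvtColor(im,cv2.COLOR_RGB2HSV)
n=np.hypot(P[...,0]-481,P[...,1]-185)
m=(n<30)&(P[...,2]>125); print("handle",cv2.minAreaRect(P[m][:,:2].astype(np.float32)),P[m].mean(0))
m=(n<70)&(abs(P[...,2]-75)<3); print("stand",cv2.minAreaRect(P[m][:,:2].astype(np.float32)),P[m].mean(0))
m=(n<30)&(P[...,2]>79)&(P[...,2]<84); print("collar",cv2.minEnclosingCircle(P[m][:,:2].astype(np.float32)),P[m].mean(0))
```

```text
[481.17105412 185.74654295 208.88889885] [-3.14040975e+00 -5.17190779e-04  2.66061425e+00] [ 3.65749959e-01  2.25241071e-01  1.90048869e+00 -4.65759199e-04
  1.01709168e+00 -7.23823108e-01]
ydir 62.44196729690417
handle ((476.71844482421875, 187.10935974121094), (49.999229431152344, 34.21681594848633), 62.89579772949219) [469.69367888 190.68224921 266.66136986]
stand ((481.2153625488281, 185.181640625), (70.17935180664062, 70.69255828857422), 72.89582061767578) [477.47178486 187.07565697  75.63549359]
collar ((481.0373229980469, 185.2366943359375), 16.99354362487793) [478.91771514 187.06603263  81.56162653]
```

Call:
step_arm(plan="0 0 0 0 -0.5 -50 0;0 0 0 0 -0.5 -85 0;0 0 0 0 -0.5 -105 0;0 0 0 0 -0.5 -105 0;0 0 0 0 -0.5 -105 255;0 0 0 0 -0.5 -105 255;0 0 0 0 -0.5 -105 255;0 0 0 0 -0.5 -105 255", force=70)

```text
clock: 7.15
eef_pos: [482.5, 185.6, 105.3]
tcp_rot: [3.14, 0.001, 2.659]
contact_force: [0.1, 0.6, 0.2]
opening: 0.33
grasp_force: 0.0
```

Call:
step_arm(plan="0 0 0 0 0 0 255;0 0 0 0 0 0 255;0 0 0 0 0 0 255;0 0 0 0 0 0 255")

```text
clock: 7.55
eef_pos: [482.3, 185.6, 105.0]
tcp_rot: [3.141, 0.001, 2.659]
contact_force: [-0.3, -0.7, 5.6]
opening: 0.133
grasp_force: 68.5
```

Call:
step_arm(plan="0 0 0 0 0 25 255;0 0 0 0 0 60 255;0 0 0 0 0 95 255;0 0 0 0 0 100 255;0 0 30 5 -100 100 255;0 0 30 5 -100 100 255;0 0 40 6 -160 100 255;0 0 40 6 -160 100 255")

```text
clock: 8.35
eef_pos: [487.3, 23.1, 203.9]
tcp_rot: [-3.141, -0.001, -3.07]
contact_force: [-0.1, 0.2, -0.8]
opening: 0.133
grasp_force: 68.2
```

Call:
step_arm(plan="0 0 32 5 -244 0 255;0 0 32 5 -244 0 255;0 0 32 5 -244 0 255;0 0 32 5 -244 0 255;0 0 32 5 -244 0 255;0 0 32 5 -244 0 255;0 0 32 5 -244 -20 255;0 0 32 5 -244 -25 255")

```text
clock: 9.15
eef_pos: [491.5, -218.4, 177.3]
tcp_rot: [3.139, -0.001, -2.518]
contact_force: [-0.6, -0.4, -0.5]
opening: 0.135
grasp_force: 68.3
```

```bash
cat > look.py <<'E'
from h import *
import sys
s=r.sense(); print(s["eef_pos"],s["tcp_rot"],s["contact_force"],s["opening"])
R=s["tcp_rot"][2]; print("ydir",np.degrees(np.arctan2(-np.cos(R),np.sin(R))))
a=[]
for n in ("wrist","side"):
    im,d,K,T=grab(n); np.savez("/tmp/%s_%s"%(sys.argv[1],n),im=im,d=d,K=K,T=T)
    Ti=np.linalg.inv(T); p=K@(Ti@np.array([494.2,-218.2,85,1]))[:3]; u,v=(p[:2]/p[2]).astype(int); print(n,u,v)
    if n=="wrist": u0,v0,f=max(u-80,0),max(v-70,0),4
    else: u0,v0,f=u-40,v-75,4
    w,hh=(100,140) if n=="wrist" else (90,140)
    c=im[v0:v0+140,u0:u0+w]; print("off",u0,v0); a.append(cv2.copyMakeBorder(cv2.resize(c,None,fx=f,fy=f,interpolation=cv2.INTER_CUBIC),0,max(0,560-c.shape[0]*f),0,max(0,w*f-c.shape[1]*f),cv2.BORDER_CONSTANT))
save(sys.argv[1],np.hstack(a)[:600,:800])
E
python3 look.py w3
```

```text
[ 491.53358369 -218.39625361  177.2846743 ] [ 3.13868270e+00 -1.48341278e-03 -2.51832543e+00] [-0.55401592 -0.38196349 -0.52983594] 0.1351344374929802
ydir 125.71058160389843
wrist 277 215
off 197 145
side 348 134
off 308 59
```

View pics/w3.png

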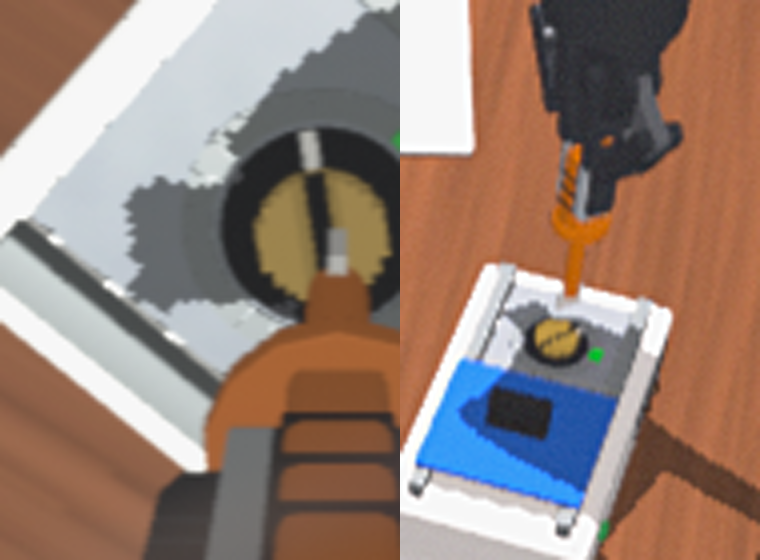

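The wrist half shows the blade (thin grey, crop px 335,250) in front of the slot, which runs from about (310,150) to (335,270); they are still some 9° apart. The side half shows the tool upright above the screw. I'll rotate on, centre and lower it.

Call:
step_arm(plan="0 0 5 3 0.8 0 255;0 0 9.3 3 0.8 -8 255;0 0 9.3 3 0.8 -17 255;0 0 9.3 3 0.8 -17 255;0 0 9.3 3 0.8 -17 255")

```text
clock: 9.75
eef_pos: [495.8, -217.3, 162.3]
tcp_rot: [3.141, -0.0, -2.355]
contact_force: [0.1, 0.0, 0.2]
opening: 0.13
grasp_force: 68.3
```

```bash
python3 look.py w4
```

```text
[ 495.83183251 -217.34710894  162.27876466] [ 3.14110161e+00 -1.64283275e-04 -2.35530939e+00] [0.12783668 0.01185626 0.18584332] 0.12972440826230286
ydir 135.05071258399312
wrist 280 217
off 200 147
side 348 134
off 308 59
```

View pics/w4.png

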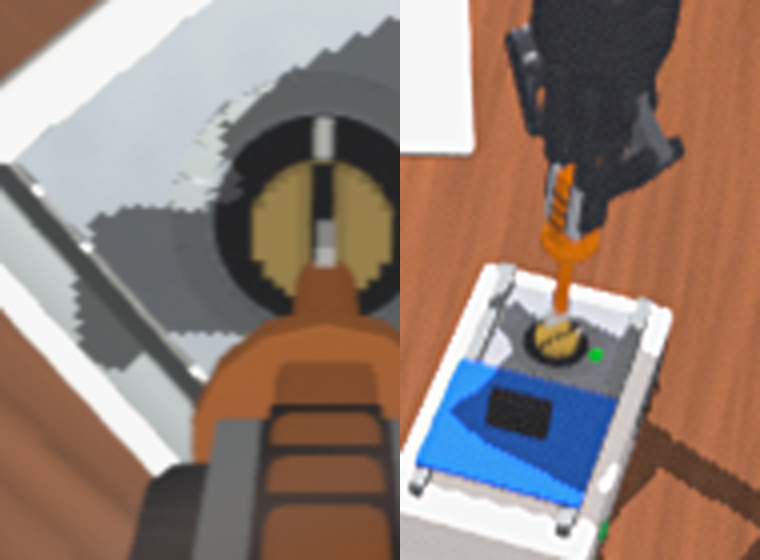

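Now the blade (crop px 324,245) and the slot (323,150–220) line up in the wrist view. I lower gently.

Call:
step_arm(plan="0 0 0 0 0 -4 255;0 0 0 0 0 -8 255;0 0 0 0 0 -10 255;0 0 0 0 0 -12 255;0 0 0 0 0 -13 255;0 0 0 0 0 -14 255;0 0 0 0 0 -14 255")

```text
clock: 10.55
eef_pos: [495.9, -217.8, 148.2]
tcp_rot: [3.141, -0.0, -2.354]
contact_force: [0.1, -0.5, -0.0]
opening: 0.128
grasp_force: 68.3
```

Call:
step_arm(plan="0 0 0 0 0 -1 255;0 0 0 0 0 -2 255;0 0 0 0 0 -2 255")

```text
clock: 10.85
eef_pos: [495.8, -217.8, 146.2]
tcp_rot: [3.141, -0.0, -2.354]
contact_force: [0.3, -0.1, -0.4]
opening: 0.128
grasp_force: 68.3
```

Call:
step_arm(plan="0 0 -8 -0.5 -0.5 0 255;0 0 -16 -1 -1 0 255;0 0 -24 -1 -1 0 255;0 0 -32 -1 -1 0 255;0 0 -40 -1 -1 0 255;0 0 -48 -1 -1 0 255;0 0 -55 -1 -1 0 255;0 0 -60 -1 -1 0 255")

```text
clock: 11.65
eef_pos: [495.5, -219.0, 146.4]
tcp_rot: [-3.141, 0.001, 2.877]
contact_force: [1.6, -1.9, -2.3]
opening: 0.131
grasp_force: 68.1
```

Call:
step_arm(plan="0 0 0 0 0 0 255;0 0 0 0 0 0 255")

```text
clock: 11.85
eef_pos: [495.3, -219.0, 146.4]
tcp_rot: [-3.141, 0.001, 2.884]
contact_force: [1.5, -1.1, -2.2]
opening: 0.132
grasp_force: 68.1
```

```bash
python3 look.py w5
```

```text
[ 495.33866418 -218.96379504  146.40775543] [-3.14146142e+00  9.45929709e-04  2.88449324e+00] [ 1.45626473 -1.10438263 -2.18930368] 0.1316465158876774
ydir 75.26928863768265
wrist 280 229
off 200 159
side 348 134
off 308 59
```

View pics/w5.png

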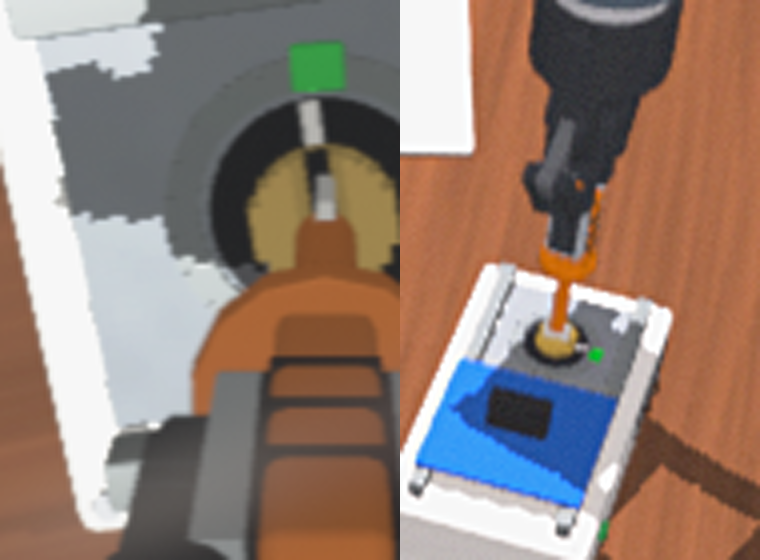

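The pointer (crop px 310,100) now nearly meets the flag's inner edge (318,92). I'll measure the rest.

Run:
```python
from h import *
f=np.load("/tmp/w5_wrist.npz"); im,d,K,T=[f[k] for k in ("im","d","K","T")]
q=lambda x,y,z=53.5: ray(200+x/4-.5,159+y/4-.5,z,K,T)[:2]
c=np.array([494.2,-218.2])
for nm,x,y in(("pout",310,100),("pin",317,143),("flagin",318,92),("flagout",316,42)):
    p=q(x,y); print(nm,p,np.hypot(*(p-c)),np.degrees(np.arctan2(*(p-c)[::-1]))%360)
```

```text
pout [ 474.36306136 -215.66737764] 19.997957664134894 172.7242924605125
pin [ 481.90261074 -216.4554537 ] 12.42051627310194 171.92571829502714
flagin [ 473.37110008 -214.02258342] 21.243678613424944 168.65929222223824
flagout [ 465.07549246 -212.16764099] 29.74266791505478 168.29818258812753
```

Call:
step_arm(plan="0 0 -4 0 0 0 255;0 0 -4 0 0 0 255;0 0 -4 0 0 0 255;0 0 0 0 0 0 255;0 0 0 0 0 0 255")

```text
clock: 12.45
eef_pos: [494.3, -218.6, 146.1]
tcp_rot: [3.141, -0.001, 2.885]
contact_force: [0.1, -0.0, -1.0]
opening: 0.131
grasp_force: 68.3
```

Call:
step_arm(plan="0 0 0 0 0 4 255;0 0 0 0 0 10 255;0 0 0 0 0 25 255;0 0 0 0 0 40 255;0 0 0 0 0 40 255")

```text
clock: 12.95
eef_pos: [496.0, -219.3, 188.5]
tcp_rot: [-3.141, 0.003, 2.881]
contact_force: [0.4, 1.1, -0.0]
opening: 0.134
grasp_force: 68.2
```

```bash
sed -i 's/u-80,0),max(v-70,0),4/u-50,0),max(v-90,0),4/' look.py; python3 look.py w6
```

```text
[ 496.04075551 -219.27965405  188.46945668] [-3.14108466  0.00341693  2.88133287] [ 0.371259    1.05269254 -0.01646566] 0.1335794914855507
ydir 75.08821265947462
wrist 281 205
off 231 115
side 348 134
off 308 59
```

View pics/w6.png

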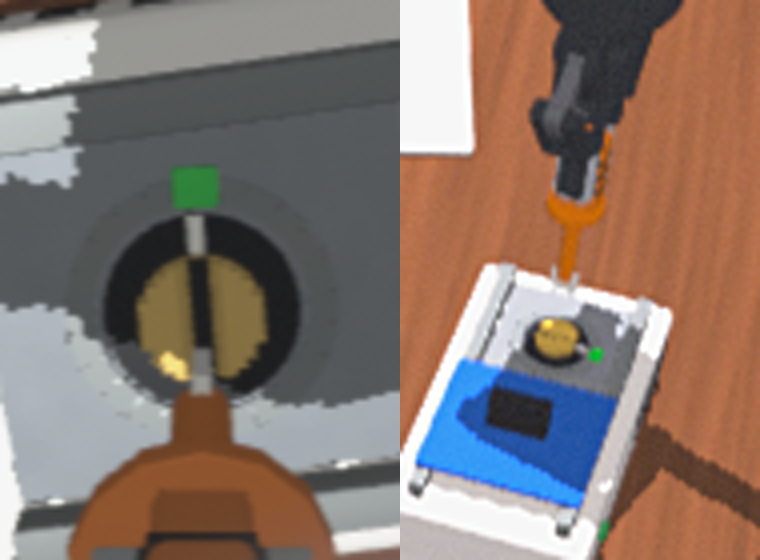

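The pointer (crop px 195,230) now points straight at the flag (195,187), the blade is out of the slot and the flag hasn't moved. Next, back to the stand.

Call:
step_arm(plan="0 0 -4 0 20 12 255;0 0 -8 -2 70 12 255;0 0 -12.7 -4 120 12 255;0 0 -12.7 -6 170 12 255;0 0 -12.7 -8 215 12 255;0 0 -12.7 -10 260 12 255;0 0 -12.7 -11 305 12 255;0 0 -12.7 -12 350 12 255")

```text
clock: 13.85
eef_pos: [482.0, 132.9, 197.6]
tcp_rot: [-3.141, -0.001, 2.66]
contact_force: [0.7, -0.5, 0.0]
opening: 0.133
grasp_force: 68.3
```

Call:
step_arm(plan="0 0 0 -2 40 0 255;0 0 0 -2 54 0 255;0 0 0 -2 54 0 255;0 0 0 -2 54 0 255")

```text
clock: 14.25
eef_pos: [480.4, 184.5, 197.6]
tcp_rot: [-3.14, -0.001, 2.661]
contact_force: [-0.3, -0.3, -0.3]
opening: 0.131
grasp_force: 68.4
```

Run:
```python
from h import *
for _ in range(2):
    s=r.sense(); print(s["eef_pos"],s["tcp_rot"])
    im,d,K,T=grab("side"); P=pts(d,K,T); n=np.hypot(P[...,0]-481,P[...,1]-185)
    for a,b in((109,113),(115,122),(124,150)):
        m=(n<25)&(P[...,2]>a)&(P[...,2]<b); print(a,m.sum(),P[m].mean(0) if m.any() else 0)
save("w7",im[150:330,220:440])
```

```text
[480.445982   184.54698237 197.62811018] [-3.14019787e+00 -6.53334395e-04  2.66082789e+00]
109 4 [478.6407853  187.52767157 111.66291891]
115 14 [478.7779857  187.63405678 118.70117091]
124 39 [479.5963358  188.87256114 136.07383089]
[480.57191719 184.11913263 197.76852703] [-3.14037812e+00 -5.28054378e-04  2.65983119e+00]
109 6 [481.50046651 185.06247854 110.65934849]
115 18 [477.93743466 187.47593352 118.42504161]
124 40 [479.94071206 188.13084815 135.36460989]
```

Call:
step_arm(plan="0 0 0 1.5 0.8 -5 255;0 0 0 1.5 0.8 -20 255;0 0 0 1.5 0.8 -35 255;0 0 0 1.5 0.8 -45 255")

```text
clock: 14.75
eef_pos: [482.2, 185.0, 152.1]
tcp_rot: [-3.141, -0.001, 2.659]
contact_force: [-0.2, -0.5, -0.5]
opening: 0.134
grasp_force: 68.4
```

Run:
```python
from h import *
s=r.sense(); print(s["eef_pos"],s["contact_force"])
im,d,K,T=grab("side"); save("w7",cv2.resize(im[200:340,250:410],None,fx=4,fy=4))
```

```text
[482.17271502 185.02304886 152.1467631 ] [-0.19391047 -0.53674684 -0.49342392]
```

View pics/w7.png

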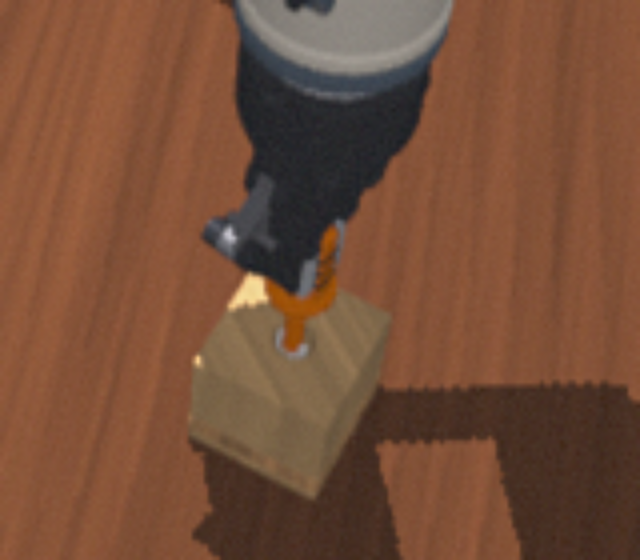

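The shaft is entering the hole (crop px 292,345) with no contact force. I lower it the rest of the way.

Call:
step_arm(plan="0 0 0 0 0 -15 255;0 0 0 0 0 -30 255;0 0 0 0 0 -38 255;0 0 0 0 0 -43 255;0 0 0 0 0 -45 255;0 0 0 0 0 -46 255;0 0 0 0 0 -46 255")

```text
clock: 15.5
eef_pos: [482.7, 186.1, 107.6]
tcp_rot: [3.141, 0.0, 2.66]
contact_force: [0.7, -0.2, -1.2]
opening: 0.133
grasp_force: 68.4
```

Call:
step_arm(plan="0 0 0 0 0 -1 255;0 0 0 0 0 -2 255;0 0 0 0 0 -2 255;0 0 0 0 0 -2 0;0 0 0 0 0 -2 0;0 0 0 0 0 -2 0;0 0 0 0 0 -2 0;0 0 0 0 0 -2 0")

```text
clock: 16.3
eef_pos: [482.4, 186.0, 105.3]
tcp_rot: [3.142, -0.0, 2.66]
contact_force: [-0.5, 0.6, 0.2]
opening: 0.962
grasp_force: 0.0
```

Call:
step_arm(plan="0 0 0 0 0 0 0;0 0 0 0 0 0 0;0 0 0 0 0 30 0;0 0 0 0 0 70 0;0 0 0 0 0 105 0;0 0 0 0 0 105 0;0 0 0 0 0 105 0")

```text
clock: 17.0
eef_pos: [482.8, 186.1, 210.9]
tcp_rot: [3.14, 0.001, 2.66]
contact_force: [-0.1, -0.1, -0.2]
opening: 0.998
grasp_force: 0.0
```

Run:
```python
from h import *
s=r.sense(); print(s["eef_pos"],s["contact_force"],s["opening"])
for n in ("top","wrist","side"):
    im,d,K,T=grab(n); P=pts(d,K,T); q=np.hypot(P[...,0]-481,P[...,1]-185)
    m=(q<24)&(P[...,2]>126)&(P[...,2]<140); print(n,cv2.minAreaRect(P[m][:,:2].astype(np.float32)),P[m].mean(0),np.percentile(P[m][:,2],95))
    m=(q<24)&(P[...,2]>79)&(P[...,2]<84); print(n,"collar",cv2.minEnclosingCircle(P[m][:,:2].astype(np.float32)),np.median(P[m][:,2]))
```

```text
[482.75812953 186.13355443 210.93716755] [-0.12889867 -0.1270645  -0.22844701] 0.9975537577519091
top ((485.23199462890625, 184.6154327392578), (11.325468063354492, 17.024946212768555), 61.79861068725586) [488.39158177 183.0005348  131.26437986] 133.9349443491351
top collar ((484.6961669921875, 185.11276245117188), 19.660297393798828) 81.82881729655344
wrist ((481.3231506347656, 187.3671112060547), (11.886216163635254, 25.623323440551758), 62.26981735229492) [480.72456866 187.64820786 131.1755386 ] 132.52673656031502
wrist collar ((481.8953857421875, 187.0807342529297), 16.89458656311035) 81.56342507312178
side ((481.951416015625, 187.52159118652344), (13.164669036865234, 26.342212677001953), 59.10910415649414) [481.90734293 187.73125254 130.24333094] 133.08496107469563
side collar ((482.0675354003906, 188.39639282226562), 16.712533950805664) 80.97868608633303
```

The tool is seated, upright and about 2 mm off centre. Now the cover.

Call:
step_arm(plan="0 0 20.5 22 -315 0 0;0 0 20.5 22 -315 0 0;0 0 20.5 22 -315 0 0;0 0 20.5 22 -315 0 0;0 0 20.5 22 -315 0 0;0 0 20.5 22 -315 0 0;0 0 20.5 22 -315 0 0;0 0 20.5 22 -315 -30 0")

```text
clock: 17.95
eef_pos: [506.5, -132.9, 181.7]
tcp_rot: [-3.14, 0.005, 3.014]
contact_force: [1.6, 0.6, -0.0]
opening: 1.0
grasp_force: 0.0
```

Run:
```python
from h import *
s=r.sense(); R=s["tcp_rot"][2]; print(s["eef_pos"],"ydir",np.degrees(np.arctan2(-np.cos(R),np.sin(R))))
im,d,K,T=grab("wrist"); P=pts(d,K,T)
m=(np.hypot(P[...,0]-505,P[...,1]+130)<40)&(P[...,2]>82)&(P[...,2]<100); print(cv2.minAreaRect(P[m][:,:2].astype(np.float32)))
```

```text
[ 506.53501947 -132.92606585  181.71432478] ydir 82.71608342518311
((504.70526123046875, -129.37094116210938), (9.641729354858398, 35.72528839111328), 82.85163879394531)
```

Call:
step_arm(plan="0 0 0 0 0 -40 0;0 0 0 0 0 -70 0;0 0 0 0 0 -95 0;0 0 0 0 0 -95 0;0 0 0 0 0 -95 0")

```text
clock: 18.5
eef_pos: [503.8, -128.5, 85.0]
tcp_rot: [3.141, -0.002, 3.018]
contact_force: [-0.0, -0.5, 0.2]
opening: 1.003
grasp_force: 0.0
```

Call:
step_arm(plan="0 0 0 0.8 -0.9 0 255;0 0 0 0.8 -0.9 0 255;0 0 0 0.8 -0.9 0 255;0 0 0 0.8 -0.9 0 255;0 0 0 0.8 -0.9 0 255;0 0 0 0.8 -0.9 0 255;0 0 0 0.8 -0.9 0 255;0 0 0 0.8 -0.9 0 255", force=40)

```text
clock: 19.3
eef_pos: [505.4, -129.9, 85.7]
tcp_rot: [-3.142, 0.0, 3.018]
contact_force: [-1.5, 0.8, 5.9]
opening: 0.106
grasp_force: 42.1
```

Call:
step_arm(plan="0 0 0 -2.4 -20 0 255;0 0 0 -4.9 -40 0 255;0 0 0 -7.3 -60 0 255;0 0 0 -9.2 -75 0 255;0 0 0 -10.4 -85 0 255;0 0 0 -11 -90 0 255;0 0 0 -11 -90 0 255;0 0 0 -11 -90 0 255")

```text
clock: 20.1
eef_pos: [494.5, -219.1, 85.7]
tcp_rot: [3.14, 0.0, 3.017]
contact_force: [0.9, 6.6, 7.9]
opening: 0.109
grasp_force: 42.5
```

The cover has reached its stop (6.6 N along y after 90 mm). I release and rise.

Call:
step_arm(plan="0 0 0 0 0 0 0;0 0 0 0 0 0 0;0 0 0 0 0 0 0;0 0 0 0 0 0 0;0 0 0 0 0 0 0;0 0 0 0 0 40 0;0 0 0 0 0 90 0;0 0 0 0 0 120 0")

```text
clock: 20.9
eef_pos: [495.0, -220.3, 208.3]
tcp_rot: [-3.141, 0.003, 3.018]
contact_force: [0.5, -0.2, 0.5]
opening: 0.999
grasp_force: 0.0
```

Call:
step_arm(plan="0 0 0 0 0 0 0;0 0 0 0 0 0 0;0 0 0 0 0 0 0")

```text
clock: 21.2
eef_pos: [493.4, -219.6, 204.0]
tcp_rot: [3.141, -0.002, 3.018]
contact_force: [-0.5, -0.0, -0.5]
opening: 0.998
grasp_force: 0.0
```

Run:
```python
from h import *
s=r.sense(); print(s["eef_pos"],s["contact_force"],s["opening"])
im,d,K,T=grab("wrist"); P=pts(d,K,T)
m=(np.hypot(P[...,0]-494,P[...,1]+218)<40)&(P[...,2]>82)&(P[...,2]<100); print(cv2.minAreaRect(P[m][:,:2].astype(np.float32)))
im,d,K,T=grab("side"); P=pts(d,K,T); q=np.hypot(P[...,0]-481,P[...,1]-185)
m=(q<24)&(P[...,2]>126)&(P[...,2]<140); print(P[m].mean(0))
```

```text
[ 493.37694266 -219.5500757   204.03194554] [-0.48748389 -0.03616302 -0.53245183] 0.9976651378649888
((494.15460205078125, -217.75877380371094), (9.854583740234375, 36.11158752441406), 82.84837341308594)
[482.03477748 187.92081736 130.5411415 ]
```

```bash
python3 -c "
from rig import r
print(r.sign_off())"
```

```text
the job is handed in; nothing more can be done
None
```

I handed the job in at about 21 s; no verdict came back. By my camera measurements, the pointer is on the green flag, the tool is upright in its stand down to the collar, and the cover is shut to within about 1 mm.

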